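Load the sprout steamer and switch it on

TASK

Get the sprouts steaming: lift both steam baskets off the draining rack's hooks and seat one squarely, right down, in each of the steamer's two wells, and put every sprout from the white tray down inside the baskets, none perched on a rim and neither basket left empty. Only when all that is loaded, push the steamer's dial down, turn it clockwise to the two-dot mark and let it spring back up. Leave the other things on the stove cover standing where they are.

Things in the scene. Friction and masses are not known exactly. Their poses are not given: they have to be found in the camera images.
- steamer: white countertop steamer, fixed, 134 deep (own x) x 266 wide (own y) x 75 high; origin at the centre of its underside, +x away from the robot, z up. Its flat top is 75 mm over its origin. Two rectangular wells side by side at its left (+y), dial at its right (-y). A microwave hangs over the back: front at world x = 0.63, door bar at x = 0.58, y = -0.19, underside 0.41 up
- well_a (a point): centre of the floor of the left well; axes as the steamer's. The well is 98 (x) x 78 (y) mm, 45 mm deep, upright walls (3 mm free on each side of a basket), its floor 30 mm above the steamer's underside; a 6 mm wall parts the wells. A basket stands in it either way round and is seated when its origin is on this point; its top 30 mm and its handle then stand out above
- well_b (a point): centre of the floor of the right well, 84 mm to the -y side of well_a, same size
- dial_turn (a joint): turn of the dial in rad, clockwise from above: 0 = off (pointer at the ring mark, away from the robot), 0.7 = one dot, 1.4 = two dots, 2.1 = three dots (end stop). It turns easily, but only while held down 6 mm or more; at each mark there is a notch (0.06 rad play each way) in which it springs up and locks. Let go between marks it stays down
- dial_press (a joint): how far the dial is pushed down, m: 0 = up, 0.008 = bottom; the spring takes about 4 N at the top and 8 N at the bottom
- dial_grip (a point): on the dial's axis, 7 mm below the top of its bar, a good TCP height; moves and turns with the dial: own x lies along the black grip bar, towards the white pointer end. The bar is 46 long (x) x 14 thick (y) x 27 high, on a round skirt of 26 mm radius whose top is 20 mm below this point. The bar's top is 45 mm above the steamer's top
- two_dot_mark (a point): middle of the two white dots on the steamer's dial face, 33.5 mm from the dial's axis; the pointer must point at it
- rack: dark steel draining rack, fixed, foot 134 (x) x 172 (y) mm; origin in its underside between the hooks (world z = 34 mm, top of the wooden stove cover), +x away from the robot. Two baskets hang on it with their origins at x = 0, y = +-42.5, height 30 mm. Behind them a rail (x = 52 to 60, height 115 to 135) carries two hooks; a lower bar (front at x = 47.5, height 45 to 55) steadies them
- hook_a (a point): tip of a 6 mm wire hook of the rack, at its y = +42.5 (hook_a) or -42.5 (hook_b), x = 30, height 157 mm; axes as the rack's. The hook's arm runs level from the rail to own x = 34 with its axis at height 146, then turns up to this tip (top at 160)
- hook_b (a point): tip of a 6 mm wire hook of the rack, at its y = +42.5 (hook_a) or -42.5 (hook_b), x = 30, height 157 mm; axes as the rack's. The hook's arm runs level from the rail to own x = 34 with its axis at height 146, then turns up to this tip (top at 160)
- basket_a: one of two identical perforated metal steam baskets, 0.18 kg: open box 92 long (own x) x 72 wide (y) x 75 high, inside 86 x 66. Origin at the centre of its underside, z up. A strap 4 thick, 24 wide rises behind its +x wall to the handle. At the start it hangs upright on a rack hook, axes as the rack's; to free it raise it 14 to 28 mm (20 is good), then draw it 40 mm or more to own -x
- basket_b: one of two identical perforated metal steam baskets, 0.18 kg: open box 92 long (own x) x 72 wide (y) x 75 high, inside 86 x 66. Origin at the centre of its underside, z up. A strap 4 thick, 24 wide rises behind its +x wall to the handle. At the start it hangs upright on a rack hook, axes as the rack's; to free it raise it 14 to 28 mm (20 is good), then draw it 40 mm or more to own -x
- basket_a_grip (a point): point to take this basket by, in its black upright block grip, 16 (own x) x 24 (own y) x 44 mm high, 17 mm below the grip's top; at x = +48, y = 0, z = 146 mm from the basket's origin, same axes. Take it from above across the 24 mm width. Under the grip (z = 119) is the strap's upright slot, 12 wide, down to z = 79, through which the hook passes
- basket_b_grip (a point): point to take this basket by, in its black upright block grip, 16 (own x) x 24 (own y) x 44 mm high, 17 mm below the grip's top; at x = +48, y = 0, z = 146 mm from the basket's origin, same axes. Take it from above across the 24 mm width. Under the grip (z = 119) is the strap's upright slot, 12 wide, down to z = 79, through which the hook passes
- tray: shallow white enamel tray with a blue lip, fixed, 150 x 150 mm, in which the sprouts lie; floor 3 mm thick, lip 10 mm high over the floor, so low that fingertips can stay above it and still grip a sprout; origin at the centre of its underside
- sprout_p_mid (a point): centre of a green Brussels sprout, 57 x 49 x 43 mm, roughly round, 35 g: the point to grip it at. At the start it lies loose on the white tray (or is absent: None)
- sprout_q_mid (a point): centre of a green Brussels sprout, 56 x 43 x 48 mm, roughly round, 35 g: the point to grip it at. At the start it lies loose on the white tray (or is absent: None)
- sprout_r_mid (a point): centre of a green Brussels sprout, 46 x 51 x 45 mm, roughly round, 35 g: the point to grip it at. At the start it lies loose on the white tray (or is absent: None)
- sprout_t_mid (a point): centre of a green Brussels sprout, 45 x 51 x 43 mm, roughly round, 35 g: the point to grip it at. At the start it lies loose on the white tray (or is absent: None)
- pepper_mill: wooden pepper mill, 58 x 58 x 170 mm, loose, at the back; leave alone. Origin under its foot
- salt_shaker: glass salt shaker with a grey top, 44 x 44 x 90 mm, loose, at the back; leave alone. Origin under its foot
- spice_jar: square glass spice jar with a black lid, 44 x 44 x 107 mm, loose, at the back; leave alone. Origin under its foot
- lemon: lemon, 72 x 55 x 56 mm, loose, at the back; leave alone. Origin at its underside

How it is judged:
On the way, in this order (a step that is already met when the one before it is completed fails the run):
1. a basket is seated in each well, every sprout is in a basket, neither basket is empty, and the dial is still off (((horizontal distance between basket_a and well_a below 0.008 m and z of basket_a in the frame of well_a between -0.005 and 0.005 m) or (horizontal distance between basket_a and well_b below 0.008 m and z of basket_a in the frame of well_b between -0.005 and 0.005 m)) and angle between each of basket_a, basket_b's own z axis and vertical below 0.08 rad and ((horizontal distance between basket_b and well_a below 0.008 m and z of basket_b in the frame of well_a between -0.005 and 0.005 m) or (horizontal distance between basket_b and well_b below 0.008 m and z of basket_b in the frame of well_b between -0.005 and 0.005 m)) and ((x of sprout_p_mid in the frame of basket_a between -0.043 and 0.043 m and y of sprout_p_mid in the frame of basket_a between -0.033 and 0.033 m and z of sprout_p_mid in the frame of basket_a between 0 and 0.078 m) or (x of sprout_p_mid in the frame of basket_b between -0.043 and 0.043 m and y of sprout_p_mid in the frame of basket_b between -0.033 and 0.033 m and z of sprout_p_mid in the frame of basket_b between 0 and 0.078 m)) and ((x of sprout_q_mid in the frame of basket_a between -0.043 and 0.043 m and y of sprout_q_mid in the frame of basket_a between -0.033 and 0.033 m and z of sprout_q_mid in the frame of basket_a between 0 and 0.078 m) or (x of sprout_q_mid in the frame of basket_b between -0.043 and 0.043 m and y of sprout_q_mid in the frame of basket_b between -0.033 and 0.033 m and z of sprout_q_mid in the frame of basket_b between 0 and 0.078 m)) and ((x of sprout_r_mid in the frame of basket_a between -0.043 and 0.043 m and y of sprout_r_mid in the frame of basket_a between -0.033 and 0.033 m and z of sprout_r_mid in the frame of basket_a between 0 and 0.078 m) or (x of sprout_r_mid in the frame of basket_b between -0.043 and 0.043 m and y of sprout_r_mid in the frame of basket_b between -0.033 and 0.033 m and z of sprout_r_mid in the frame of basket_b between 0 and 0.078 m)) and ((x of sprout_t_mid in the frame of basket_a between -0.043 and 0.043 m and y of sprout_t_mid in the frame of basket_a between -0.033 and 0.033 m and z of sprout_t_mid in the frame of basket_a between 0 and 0.078 m) or (x of sprout_t_mid in the frame of basket_b between -0.043 and 0.043 m and y of sprout_t_mid in the frame of basket_b between -0.033 and 0.033 m and z of sprout_t_mid in the frame of basket_b between 0 and 0.078 m)) and ((x of sprout_p_mid in the frame of basket_a between -0.043 and 0.043 m and y of sprout_p_mid in the frame of basket_a between -0.033 and 0.033 m and z of sprout_p_mid in the frame of basket_a between 0 and 0.078 m) or (x of sprout_q_mid in the frame of basket_a between -0.043 and 0.043 m and y of sprout_q_mid in the frame of basket_a between -0.033 and 0.033 m and z of sprout_q_mid in the frame of basket_a between 0 and 0.078 m) or (x of sprout_r_mid in the frame of basket_a between -0.043 and 0.043 m and y of sprout_r_mid in the frame of basket_a between -0.033 and 0.033 m and z of sprout_r_mid in the frame of basket_a between 0 and 0.078 m) or (x of sprout_t_mid in the frame of basket_a between -0.043 and 0.043 m and y of sprout_t_mid in the frame of basket_a between -0.033 and 0.033 m and z of sprout_t_mid in the frame of basket_a between 0 and 0.078 m)) and ((x of sprout_p_mid in the frame of basket_b between -0.043 and 0.043 m and y of sprout_p_mid in the frame of basket_b between -0.033 and 0.033 m and z of sprout_p_mid in the frame of basket_b between 0 and 0.078 m) or (x of sprout_q_mid in the frame of basket_b between -0.043 and 0.043 m and y of sprout_q_mid in the frame of basket_b between -0.033 and 0.033 m and z of sprout_q_mid in the frame of basket_b between 0 and 0.078 m) or (x of sprout_r_mid in the frame of basket_b between -0.043 and 0.043 m and y of sprout_r_mid in the frame of basket_b between -0.033 and 0.033 m and z of sprout_r_mid in the frame of basket_b between 0 and 0.078 m) or (x of sprout_t_mid in the frame of basket_b between -0.043 and 0.043 m and y of sprout_t_mid in the frame of basket_b between -0.033 and 0.033 m and z of sprout_t_mid in the frame of basket_b between 0 and 0.078 m)) and value of joint dial_turn below 0.2 rad), for 0.3 s.
2. the dial has been pushed down, turned to the two dots and has sprung up there (value of joint dial_turn between 1.28 and 1.52 rad and value of joint dial_press below 0.002 m), for 0.3 s.
At the end, for the whole second after the job is handed in: Baskets upright in the wells, within 8 mm of centre and 5 mm of the floor; every sprout's centre inside a basket, under 78 mm over its underside; neither basket empty; dial within 0.12 rad of the two dots (1.4 rad) and up (pressed under 2 mm); all at rest (all of step 2 and ((horizontal distance between basket_a and well_a below 0.008 m and z of basket_a in the frame of well_a between -0.005 and 0.005 m) or (horizontal distance between basket_a and well_b below 0.008 m and z of basket_a in the frame of well_b between -0.005 and 0.005 m)) and angle between each of basket_a, basket_b's own z axis and vertical below 0.08 rad and ((horizontal distance between basket_b and well_a below 0.008 m and z of basket_b in the frame of well_a between -0.005 and 0.005 m) or (horizontal distance between basket_b and well_b below 0.008 m and z of basket_b in the frame of well_b between -0.005 and 0.005 m)) and ((x of sprout_p_mid in the frame of basket_a between -0.043 and 0.043 m and y of sprout_p_mid in the frame of basket_a between -0.033 and 0.033 m and z of sprout_p_mid in the frame of basket_a between 0 and 0.078 m) or (x of sprout_p_mid in the frame of basket_b between -0.043 and 0.043 m and y of sprout_p_mid in the frame of basket_b between -0.033 and 0.033 m and z of sprout_p_mid in the frame of basket_b between 0 and 0.078 m)) and ((x of sprout_q_mid in the frame of basket_a between -0.043 and 0.043 m and y of sprout_q_mid in the frame of basket_a between -0.033 and 0.033 m and z of sprout_q_mid in the frame of basket_a between 0 and 0.078 m) or (x of sprout_q_mid in the frame of basket_b between -0.043 and 0.043 m and y of sprout_q_mid in the frame of basket_b between -0.033 and 0.033 m and z of sprout_q_mid in the frame of basket_b between 0 and 0.078 m)) and ((x of sprout_r_mid in the frame of basket_a between -0.043 and 0.043 m and y of sprout_r_mid in the frame of basket_a between -0.033 and 0.033 m and z of sprout_r_mid in the frame of basket_a between 0 and 0.078 m) or (x of sprout_r_mid in the frame of basket_b between -0.043 and 0.043 m and y of sprout_r_mid in the frame of basket_b between -0.033 and 0.033 m and z of sprout_r_mid in the frame of basket_b between 0 and 0.078 m)) and ((x of sprout_t_mid in the frame of basket_a between -0.043 and 0.043 m and y of sprout_t_mid in the frame of basket_a between -0.033 and 0.033 m and z of sprout_t_mid in the frame of basket_a between 0 and 0.078 m) or (x of sprout_t_mid in the frame of basket_b between -0.043 and 0.043 m and y of sprout_t_mid in the frame of basket_b between -0.033 and 0.033 m and z of sprout_t_mid in the frame of basket_b between 0 and 0.078 m)) and ((x of sprout_p_mid in the frame of basket_a between -0.043 and 0.043 m and y of sprout_p_mid in the frame of basket_a between -0.033 and 0.033 m and z of sprout_p_mid in the frame of basket_a between 0 and 0.078 m) or (x of sprout_q_mid in the frame of basket_a between -0.043 and 0.043 m and y of sprout_q_mid in the frame of basket_a between -0.033 and 0.033 m and z of sprout_q_mid in the frame of basket_a between 0 and 0.078 m) or (x of sprout_r_mid in the frame of basket_a between -0.043 and 0.043 m and y of sprout_r_mid in the frame of basket_a between -0.033 and 0.033 m and z of sprout_r_mid in the frame of basket_a between 0 and 0.078 m) or (x of sprout_t_mid in the frame of basket_a between -0.043 and 0.043 m and y of sprout_t_mid in the frame of basket_a between -0.033 and 0.033 m and z of sprout_t_mid in the frame of basket_a between 0 and 0.078 m)) and ((x of sprout_p_mid in the frame of basket_b between -0.043 and 0.043 m and y of sprout_p_mid in the frame of basket_b between -0.033 and 0.033 m and z of sprout_p_mid in the frame of basket_b between 0 and 0.078 m) or (x of sprout_q_mid in the frame of basket_b between -0.043 and 0.043 m and y of sprout_q_mid in the frame of basket_b between -0.033 and 0.033 m and z of sprout_q_mid in the frame of basket_b between 0 and 0.078 m) or (x of sprout_r_mid in the frame of basket_b between -0.043 and 0.043 m and y of sprout_r_mid in the frame of basket_b between -0.033 and 0.033 m and z of sprout_r_mid in the frame of basket_b between 0 and 0.078 m) or (x of sprout_t_mid in the frame of basket_b between -0.043 and 0.043 m and y of sprout_t_mid in the frame of basket_b between -0.033 and 0.033 m and z of sprout_t_mid in the frame of basket_b between 0 and 0.078 m)) and linear speed of each of basket_a, basket_b below 0.03 m/s); the robot touches nothing.
It fails at once if the pepper mill is shoved away (more than 30 mm) or knocked over (distance of pepper_mill from where it was at the start of the episode above 0.03 m or angle between pepper_mill's own z axis and vertical above 0.5 rad).
It fails at once if the salt shaker is shoved away (more than 30 mm) or knocked over (distance of salt_shaker from where it was at the start of the episode above 0.03 m or angle between salt_shaker's own z axis and vertical above 0.5 rad).
It fails at once if the spice jar is shoved away (more than 30 mm) or knocked over (distance of spice_jar from where it was at the start of the episode above 0.03 m or angle between spice_jar's own z axis and vertical above 0.5 rad).
It fails at once if the lemon is shoved away (more than 30 mm) or knocked over (distance of lemon from where it was at the start of the episode above 0.03 m).
Of sprout_p, sprout_q, sprout_r, sprout_t only 2 to 4 are there at a start; the rules pass over those that are not, and their reading is None.
At some moment in a run one of sprout_p, sprout_q, sprout_r, sprout_t may be knocked a few centimetres aside while the robot is not near it.
Once in a run the grip may slacken for a moment while it holds something.
It also fails if it takes over 210 s, if anything falls off the work surface, if the arm or the gripper's body presses on something with over 40 N, if the wrist force passes 120 N, or if a joint passes its speed limit or range.

ROBOT

A 6-joint arm with a two-finger parallel gripper is mounted at the origin on a cart in front of the work surface, level with it; the furniture and walls round the work are solid. World frame = base frame: x ahead of the robot, y to its left, z up, the work surface at z = 0. Lengths are in m, angles in rad, forces in N, time in s.
With the tool pointing down it reaches from about 0.275 to 0.875 m from the base axis. Payload 12.5 kg.
Tool frame: the origin (TCP) lies between the finger pads, 19 mm behind the fingertips; this is the grasp point; z points along the fingers, y is the line along which they close (so a half turn about z gives the same grasp; the last joint's range is limited). The gripper opens to 85 mm and grips with 20 to 120 N. Pads are 22 mm wide; open, the fingers measure 114 mm over their backs; the gripper's body (76 mm by 85 mm) begins 54 mm behind the grasp point. The pads swing forward as they close: fully open they stand 13 mm farther back than shut.
Start: joints at [1.16, 0.351, 1.652, -0, 1.139, -0.085], TCP at [0.176, 0.521, 0.25] pointing down, gripper open.
Joint ranges: [-2.75, 2.75], [-0.79, 2.1], [0.01, 2.65], [-1.57, 4.71], [0.07, 3.14], [-2.87, 2.87]. Speed limits (rad/s): [2.22, 2.22, 2.79, 3.14, 3.14, 3.14].

INTERFACE

Orientations are given as a unit quaternion [x, y, z, w].
In Python, from cell import r gives the robot as it stands. Calls block until the motion is done:
- r.move_to(position, orientation): joint-space move of the TCP to a pose.
- r.move_linear(position, rot=None, vel=0.15): straight line of the TCP; rot=None keeps the orientation; vel is the mean speed in m/s.
- r.set_joints(angles): joint-space move.
- r.set_gripper(opening, squeeze=None): opening from 0.0 (shut) to 1.0 (fully open); squeeze is the grip in N (None keeps the last); returns when the fingers have stopped.
- r.sleep(seconds).
- r.inverse_kinematics(position, orientation): joint angles nearest the present ones, or None.
- r.get_obs(): the state.
- r.get_image(name): name is "scene" or "top"; returns a dict with "pixels" (384x512x3 uint8, red, green, blue), "fx", "fy", "cx", "cy" (pixels), "camera_from_world" (4x4, takes a point from world to camera coordinates). Camera axes: x right, y down, z forward; pixel columns grow to the right and rows downward; lengths in m; the calibration is good to about 2 mm. A picture is of the moment at which its call begins. There is no depth.
A pose or a line that the arm cannot do raises r.PlanningError and nothing moves.
- r.hand_in(): hands the job in; it is judged then, once.
The state is a dict: "t": time; "q": joint angles; "qvel": joint speeds; "effort": joint torques, N m; "tool_pos": TCP position; "ee_rot": TCP orientation; "contact_force": force on the tool from outside, world axes, zero at the start; "torque": the same for the moment, N m; "opening": opening from 0.0 (shut) to 1.0 (fully open); "finger_force": force on a finger pad.
Only numpy, scipy, OpenCV 4.12 (cv2) and the standard library are available. Lean on these libraries where they do the work, as an engineer would, in place of code of your own. Each camera call takes 0.05 s, during which the arm holds its last target. There are 200 camera calls.

## Working session

There is one attempt and no reset: what is moved stays moved. The work goes in short steps, each a Python script; the robot and the scene stay as the last script left them, time stands still between calls to the robot, and variables do not carry over. Pictures are saved under pics/ and viewed, at most 14 in all, crops included, and the job is handed in when it is done.

```bash
ls; mkdir -p pics
python3 - <<'E'
from cell import r
import cv2,numpy as np
for n in("scene","top"):
    im=r.get_image(n);cv2.imwrite(f"pics/{n}0.png",im["pixels"][:,:,::-1])
    print(n,im["fx"],im["fy"],im["cx"],im["cy"]);print(np.round(im["camera_from_world"],4).tolist())
o=r.get_obs();print(o["t"],o["tool_pos"],o["ee_rot"],o["opening"])
E
```

```text
cell.py
pics
scene 463.5513553712752 463.5513553712752 254.79747471902243 193.1582650363225
[[0.8096, -0.5869, -0.0001, -0.4867], [-0.3206, -0.4421, -0.8377, 0.3159], [0.4916, 0.6783, -0.5462, 0.955], [0.0, 0.0, 0.0, 1.0]]
top 408.9223525974989 408.9223525974989 256.4184207637374 190.29505605832853
[[0.0106, -0.9999, 0.0032, -0.0345], [-0.9759, -0.0111, -0.2181, 0.5956], [0.2181, -0.0008, -0.9759, 1.1405], [0.0, 0.0, 0.0, 1.0]]
0.1 [0.17590391 0.52082269 0.24953606] [ 1.62189513e-01  9.86759504e-01 -4.80204039e-04 -1.09237404e-04] 0.9985110945054962
```

View pics/scene0.png

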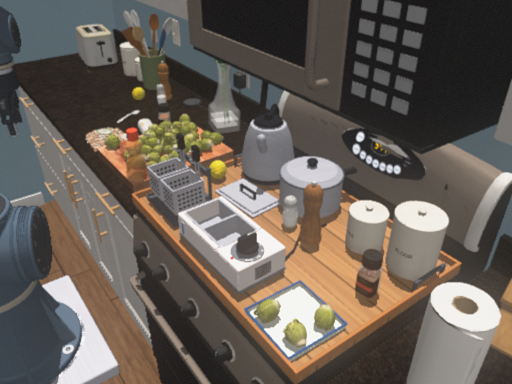

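View pics/top0.png

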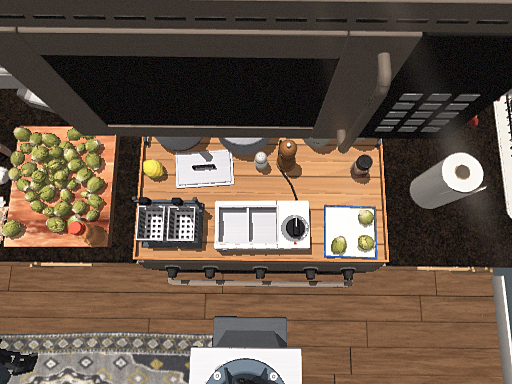

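Top view: baskets hang at about (150,222) and (183,222), the steamer is at (262,225) with its dial at (297,228), and the tray is at (350,232) with 3 sprouts. I'll enlarge both views.

Run:
```python
import cv2
a=cv2.imread("pics/top0.png")[185:265,130:390];cv2.imwrite("pics/topc.png",cv2.resize(a,None,fx=3,fy=3,interpolation=cv2.INTER_CUBIC))
a=cv2.imread("pics/scene0.png")[130:360,140:350];cv2.imwrite("pics/scenec.png",cv2.resize(a,None,fx=2.5,fy=2.5,interpolation=cv2.INTER_CUBIC))
```

```text
(no output)
```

View pics/topc.png

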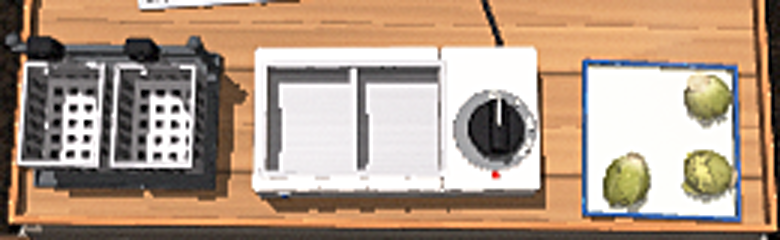

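View pics/scenec.png

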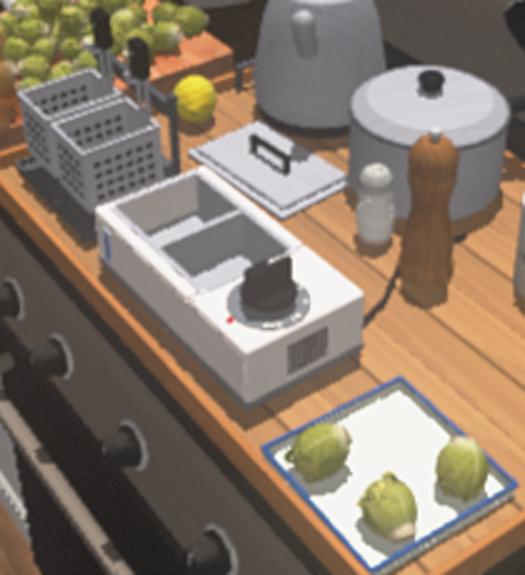

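```bash
cat > h.py <<'E'
import numpy as np,cv2
from scipy.ndimage import map_coordinates
from scipy.spatial.transform import Rotation as R
def ray(im,p):
    T=im["camera_from_world"];Rm=T[:3,:3]
    d=Rm.T@np.array([(p[0]-im["cx"])/im["fx"],(p[1]-im["cy"])/im["fy"],1.]);return -Rm.T@T[:3,3],d
def plane(im,p,z):
    c,d=ray(im,p);return c+d*(z-c[2])/d[2]
def two(ia,pa,ib,pb):
    (c,d),(e,f)=ray(ia,pa),ray(ib,pb)
    s=np.linalg.lstsq(np.c_[d,-f],e-c,rcond=None)[0];a,b=c+s[0]*d,e+s[1]*f
    return (a+b)/2,np.linalg.norm(a-b)
def proj(im,X):
    T=im["camera_from_world"];v=T[:3,:3]@np.asarray(X)+T[:3,3]
    return np.array([im["fx"]*v[0]/v[2]+im["cx"],im["fy"]*v[1]/v[2]+im["cy"]])
def edge(g,a,b,w=2.5,n=40):
    """strongest-gradient line near a-b: returns point, direction, rms"""
    a,b=np.array(a,float),np.array(b,float);u=(b-a)/np.linalg.norm(b-a);nn=np.array([-u[1],u[0]])
    s=np.arange(-w,w+.01,.1);pts=[]
    for t in np.linspace(.1,.9,n):
        q=a+t*(b-a)+s[:,None]*nn
        pr=map_coordinates(g.astype(float),[q[:,1],q[:,0]],order=1)
        gr=np.abs(np.gradient(pr));k=gr.argmax();m=np.abs(s-s[k])<1
        pts.append(q[0]+nn*((gr*s)[m].sum()/gr[m].sum()-s[0]))
    pts=np.float32(pts);l=cv2.fitLine(pts,cv2.DIST_HUBER,0,.01,.01).ravel()
    e=(pts-l[2:])@np.array([-l[1],l[0]]);return l[2:],l[:2],np.median(np.abs(e))
def cross(l,m):
    t=np.linalg.solve(np.c_[l[1],-m[1]],m[0]-l[0]);return l[0]+t[0]*l[1]
def quad(g,c,w=2.5):
    L=[edge(g,c[i],c[(i+1)%4],w) for i in range(4)]
    return [cross(L[i-1],L[i]) for i in range(4)],[round(float(l[2]),2) for l in L]
E
python3 - <<'E'
from h import *
from cell import r
import pickle
S,T=r.get_image("scene"),r.get_image("top");pickle.dump((S,T),open("im0.pkl","wb"))
f=lambda c,o,k:[(x/k+o[0],y/k+o[1]) for x,y in c]
def rep(n,im,c,z):
    g=cv2.cvtColor(im["pixels"],cv2.COLOR_RGB2GRAY);q,e=quad(g,c)
    W=np.array([plane(im,p,z) for p in q]);print(n,"fit",e);print(np.round(np.c_[q,W],4).tolist())
    print(" sides",np.round([np.linalg.norm(W[i]-W[i-1]) for i in (1,2,3,0)],4),"ctr",W.mean(0).round(4))
tc=lambda c:f(c,(130,185),3);sc=lambda c:f(c,(140,130),2.5)
rep("steamer top",T,tc([(255,47),(537,47),(540,192),(255,192)]),.109)
rep("wells top",T,tc([(267,67),(441,67),(441,176),(267,176)]),.109)
rep("steamer scene",S,sc([(203,169),(362,290),(245,347),(97,208)]),.109)
rep("tray top",T,tc([(584,60),(738,66),(740,219),(584,213)]),.047)
rep("tray scene",S,sc([(400,378),(517,485),(372,570),(263,447)]),.047)
for n,im in(("top",T),("scene",S)):
    h=cv2.cvtColor(im["pixels"],cv2.COLOR_RGB2HSV);m=cv2.inRange(h,(20,70,50),(45,255,255))
    N,_,st,ce=cv2.connectedComponentsWithStats(m)
    for i in range(1,N):
        if st[i,4]>60:
            print(n,ce[i].round(1),st[i],plane(im,ce[i],.06).round(3))
E
```

```text
steamer top fit [0.05, 0.17, 0.29, 0.04]
[[214.4643, 200.5074, 0.5554, 0.0903, 0.109], [308.1408, 200.2186, 0.5592, -0.1745, 0.109], [309.9451, 247.5158, 0.4264, -0.1772, 0.109], [214.4239, 248.5985, 0.4205, 0.0859, 0.109]]
 sides [0.2648 0.1329 0.2632 0.1349] ctr [ 0.4904 -0.0439  0.109 ]
wells top fit [0.17, 0.18, 0.36, 0.03]
[[218.5308, 207.2357, 0.5363, 0.0782, 0.109], [276.6889, 206.2263, 0.541, -0.0855, 0.109], [275.7993, 242.7638, 0.4384, -0.083, 0.109], [218.339, 242.7982, 0.4366, 0.0756, 0.109]]
 sides [0.1638 0.1026 0.1587 0.0997] ctr [ 0.488  -0.0037  0.109 ]
steamer scene fit [0.07, 0.25, 0.09, 0.15]
[[221.3991, 195.4226, 0.5571, 0.0903, 0.109], [286.2227, 247.1435, 0.5614, -0.1763, 0.109], [237.5179, 270.9424, 0.4277, -0.1765, 0.109], [176.5971, 212.8755, 0.4231, 0.0891, 0.109]]
 sides [0.2666 0.1336 0.2656 0.1339] ctr [ 0.4923 -0.0434  0.109 ]
tray top fit [0.22, 0.12, 0.12, 0.76]
[[323.1351, 205.9327, 0.5548, -0.2268, 0.047], [373.8945, 208.7211, 0.5481, -0.3774, 0.047], [374.6466, 256.868, 0.4066, -0.3723, 0.047], [325.4887, 255.2129, 0.4098, -0.23, 0.047]]
 sides [0.
[... 829 characters left out ...]
0.06 ]
top [ 11.2 228.2] [  2 220  20  17 253] [0.477 0.682 0.06 ]
top [365.2 242.1] [358 235  17  15 205] [ 0.448 -0.344  0.06 ]
top [337.9 245.3] [331 237  15  17 190] [ 0.438 -0.264  0.06 ]
top [155.9 363.7] [150 359  13  10  79] [0.113 0.239 0.06 ]
scene [138.1  92.8] [131  86  15  15 173] [0.737 1.041 0.06 ]
scene [174.7 138.5] [ 139  113   85   52 2137] [0.658 0.556 0.06 ]
scene [111.8 141. ] [105 134  15  15 158] [0.473 0.667 0.06 ]
scene [217.5 168.9] [209 160  18  19 266] [0.667 0.288 0.06 ]
scene [267.  310.2] [255 299  24  23 368] [ 0.44  -0.265  0.06 ]
scene [324.3 317.6] [315 306  20  24 357] [ 0.522 -0.35   0.06 ]
scene [294.8 331.6] [283 319  24  25 379] [ 0.451 -0.342  0.06 ]
```

Both views agree on the steamer: centre about (0.491, -0.044), yaw about 0.016. Sprouts lie at about (0.44,-0.265), (0.450,-0.343) and (0.520,-0.350). Next I'll zoom in on the baskets and wells in both views.

Run:
```python
import cv2,numpy as np
t=cv2.imread("pics/top0.png");s=cv2.imread("pics/scene0.png")
z=lambda a,k:cv2.resize(a,None,fx=k,fy=k,interpolation=cv2.INTER_CUBIC)
A=np.hstack([z(t[190:250,130:210],5),z(t[190:250,212:292],5)])   # 400x300 each
B=np.hstack([z(s[130:190,145:225],5),z(s[190:250,175:255],5)])
cv2.imwrite("pics/z1.png",np.vstack([A,B]))
```

```text
(no output)
```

View pics/z1.png

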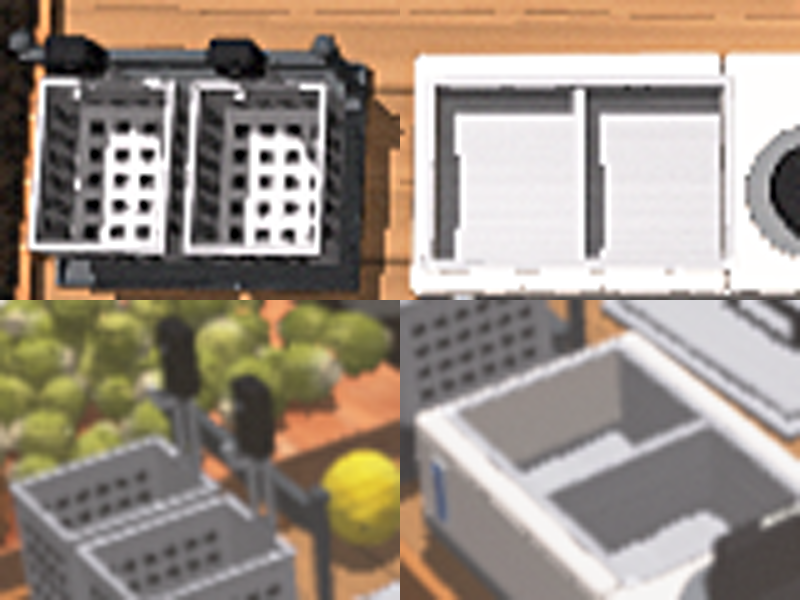

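Run:
```python
from h import *
import pickle
S,T=pickle.load(open("im0.pkl","rb"))
f=lambda c,o:[(x/5+o[0],y/5+o[1]) for x,y in c]
def rep(n,im,c,z,w=1.5):
    g=cv2.cvtColor(im["pixels"],cv2.COLOR_RGB2GRAY);q,e=quad(g,c,w)
    W=np.array([plane(im,p,z) for p in q]);print(n,"fit",e,np.round(W[:,:2],4).tolist())
    print(" sides",np.round([np.linalg.norm(W[i]-W[i-1]) for i in (1,2,3,0)],4),"ctr",W.mean(0).round(4))
rep("bL top",T,f([(40,82),(172,80),(165,250),(30,248)],(130,190)),.139)
rep("bR top",T,f([(197,82),(327,82),(322,255),(185,252)],(130,190)),.139)
rep("bL scene",S,f([(158,138),(217,190),(80,243),(12,188)],(145,130)),.139)
rep("bR scene",S,f([(222,195),(297,245),(150,302),(80,245)],(145,130)),.139)
rep("wells top",T,f([(33,87),(322,85),(322,263),(33,263)],(212,190)),.109)
rep("wellL top",T,f([(33,87),(175,87),(175,263),(33,263)],(212,190)),.109)
rep("wellL scene",S,f([(222,45),(308,118),(127,190),(58,112)],(175,190)),.109)
gs=[]
for im,b in((T,(135,193,55,16)),(S,(172,130,32,35))):
    x,y,w,h=b;m=(im["pixels"][y:y+h,x:x+w].max(2)<45).astype(np.uint8)
    N,_,st,ce=cv2.connectedComponentsWithStats(m)
    k=[i for i in np.argsort(-st[1:,4])[:2]+1];k.sort(key=lambda i:ce[i][0]);gs.append([ce[i]+[x,y] for i in k]);print(st[k].tolist())
for a,b in zip(*gs):print(a,b,two(T,a,S,b))
```

```text
bL top fit [0.69, 0.13, 0.08, 0.13] [[0.5348, 0.2936], [0.5296, 0.2239], [0.4386, 0.2237], [0.4406, 0.2942]]
 sides [0.0699 0.091  0.0705 0.0942] ctr [0.4859 0.2589 0.139 ]
bR top fit [0.55, 0.09, 0.04, 0.44] [[0.5309, 0.2105], [0.5303, 0.14], [0.4393, 0.1402], [0.4384, 0.2108]]
 sides [0.0705 0.0909 0.0706 0.0925] ctr [0.4847 0.1754 0.139 ]
bL scene fit [0.34, 0.66, 0.51, 0.12] [[0.5394, 0.2955], [0.5323, 0.2263], [0.4472, 0.2088], [0.4393, 0.2926]]
 sides [0.0696 0.0868 0.0842 0.1002] ctr [0.4896 0.2558 0.139 ]
bR scene fit [0.42, 0.13, 0.13, 0.14] [[0.5377, 0.2123], [0.5402, 0.1423], [0.4473, 0.1396], [0.4453, 0.2098]]
 sides [0.0701 0.0929 0.0702 0.0925] ctr [0.4926 0.176  0.139 ]
wells top fit [0.14, 0.2, 0.4, 0.03] [[0.5363, 0.0782], [0.5406, -0.0862], [0.4374, -0.0835], [0.4364, 0.0754]]
 sides [0.1644 0.1032 0.1589 0.0999] ctr [ 0.4877 -0.004   0.109 ]
wellL top fit [0.24, 0.0, 0.49, 0.03] [[0.5359, 0.0781], [0.5396, -0.0054], [0.4356, -0.0069], [0.4371, 0.0755]]
 sides [0.0836 0.104  0.0824 0.0988] ctr [0.487  0.0353 0.109 ]
wellL scene fit [0.06, 0.04, 0.11, 0.08] [[0.5408, 0.0811], [0.542, -0.0054], [0.4442, -0.0044], [0.4432, 0.0792]]
 sides [0.0864 0.0978 0.0835 0.0977] ctr [0.4926 0.0376 0.109 ]
[[3, 4, 14, 9, 65], [36, 5, 12, 8, 58]]
[]
```

Run:
```python
from h import *
import pickle
S,T=pickle.load(open("im0.pkl","rb"))
f=lambda c,o,k=5:[(x/k+o[0],y/k+o[1]) for x,y in c]
tri=lambda n,a,b:[print(n,X.round(4),round(float(d),4)) for X,d in (two(T,p,S,q) for p,q in zip(a,b))]
g=[cv2.cvtColor(i["pixels"],cv2.COLOR_RGB2GRAY) for i in(T,S)]
Q=lambda k,c,w=1.5:quad(g[k],c,w)[0]
tri("bR",Q(0,f([(197,82),(327,82),(322,255),(185,252)],(130,190))),Q(1,f([(222,195),(297,245),(150,302),(80,245)],(145,130))))
tri("steamer",Q(0,f([(255,47),(537,47),(540,192),(255,192)],(130,185),3),2.5),Q(1,f([(203,169),(362,290),(245,347),(97,208)],(140,130),2.5),2.5))
tri("tray",Q(0,f([(584,60),(738,66),(740,219),(584,213)],(130,185),3)),Q(1,f([(400,378),(517,485),(372,570),(263,447)],(140,130),2.5)))
tri("sprout",[(337.9,245.3),(365.2,242.1),(365.9,217.9)],[(267,310.2),(294.8,331.6),(324.3,317.6)])
tri("lemon",[(152.8,168.3)],[(217.5,168.9)])
gs=[]
for im,b,th in((T,(135,193,55,16),45),(S,(172,130,32,35),60)):
    x,y,w,h=b;m=(im["pixels"][y:y+h,x:x+w].max(2)<th).astype(np.uint8)
    N,_,st,ce=cv2.connectedComponentsWithStats(m)
    k=list(np.argsort(-st[1:,4])[:2]+1);k.sort(key=lambda i:ce[i][0]);gs.append([ce[i]+[x,y] for i in k]);print(st[k].tolist())
for a,b in zip(*gs):
    X,d=two(T,a,S,b);print("grip",X.round(4),round(d,4),"top@.22",plane(T,a,.22).round(4),"scene@.205",plane(S,b,.205).round(4))
```

```text
bR [0.5329 0.2088 0.1418] 0.0054
bR [0.5332 0.1378 0.1429] 0.0079
bR [0.4426 0.1385 0.1407] 0.0076
bR [0.4414 0.2093 0.1401] 0.0068
steamer [0.556  0.0899 0.1095] 0.0014
steamer [ 0.5606 -0.1753  0.1083] 0.0027
steamer [ 0.4267 -0.1773  0.11  ] 0.0009
steamer [0.4209 0.0854 0.112 ] 0.0012
tray [ 0.5569 -0.2291  0.05  ] 0.0068
tray [ 0.5509 -0.3825  0.0546] 0.0038
tray [ 0.4064 -0.3765  0.0516] 0.0006
tray [ 0.4095 -0.2288  0.054 ] 0.0002
sprout [ 0.4387 -0.265   0.0598] 0.0024
sprout [ 0.4482 -0.3432  0.0626] 0.0016
sprout [ 0.5196 -0.3496  0.0609] 0.0035
lemon [0.6611 0.2816 0.0648] 0.0024
[[3, 4, 14, 9, 65], [36, 5, 12, 8, 58]]
[[5, 4, 8, 16, 82], [20, 16, 7, 15, 84]]
grip [0.5331 0.2592 0.2064] 0.0033 top@.22 [0.529  0.2561 0.22  ] scene@.205 [0.536  0.2614 0.205 ]
grip [0.5333 0.1763 0.2057] 0.0024 top@.22 [0.5295 0.174  0.22  ] scene@.205 [0.5352 0.1772 0.205 ]
```

Triangulation puts the grips at (0.533, 0.259) and (0.533, 0.176), z about 0.206, which fits the expected 0.205. I'll take the right basket first, for well_b.

```bash
cat >> h.py <<'E'
def down(yaw=0.):  # tool down, closing line = world y turned by yaw
    return (R.from_euler("z",yaw)*R.from_quat([0,1,0,0])).as_quat()
def st(r,n=""):
    o=r.get_obs();print(n,"t",round(o["t"],1),"p",np.round(o["tool_pos"],4),"F",np.round(o["contact_force"],1),"op",round(o["opening"],3),"ff",np.round(o["finger_force"],1));return o
def shot(r,tag):
    S,T=r.get_image("scene"),r.get_image("top")
    import pickle;pickle.dump((S,T),open(tag+".pkl","wb"));return S,T
E
cat > grab.py <<'E'
from h import *
from cell import r
def grab(x,y):
    r.set_gripper(.75);r.move_to([x,y,.30],down());st(r,"above")
    r.move_linear([x,y,.210],vel=.1);st(r,"at grip")
    r.set_gripper(0,squeeze=70);st(r,"closed")
    r.move_linear([x,y,.231],vel=.05);st(r,"lifted")
    r.move_linear([x-.07,y,.231],vel=.08);st(r,"drawn")
    r.move_linear([x-.07,y,.29],vel=.1);return st(r,"up")
E
python3 - <<'E'
from grab import *
for q in (down(),down(np.pi)): print(r.inverse_kinematics([.533,.1755,.3],q),r.inverse_kinematics([.533,-.045,.3],q))
grab(.533,.1757)
x=.487;r.move_to([.533,-.045,.29],down(.016)) if 0 else r.move_linear([.533,-.0446,.29],rot=down(.016),vel=.15)
st(r,"over well_b");S,T=shot(r,"im1")
z=lambda a,k:cv2.resize(a[:,:,::-1],None,fx=k,fy=k,interpolation=cv2.INTER_CUBIC)
cv2.imwrite("pics/z2.png",np.hstack([z(T["pixels"][170:270,200:330],3),z(S["pixels"][140:290,140:300],2)[:300]]))
E
```

```text
[ 2.35126884e-01  3.24909869e-01  1.56081005e+00 -4.44089210e-16
  1.25587273e+00 -1.33566944e+00] [-1.71270635e-01  2.75119523e-01  1.62843175e+00 -4.44089210e-16
  1.23804138e+00 -1.74206696e+00]
[ 2.35126884e-01  3.24909869e-01  1.56081005e+00 -4.44089210e-16
  1.25587273e+00  1.80592321e+00] [-1.71270635e-01  2.75119523e-01  1.62843175e+00 -4.44089210e-16
  1.23804138e+00  1.39952569e+00]
above t 2.4 p [0.5327 0.1764 0.2999] F [ 0.4  0.9 -0.4] op 0.751 ff 0.0
at grip t 3.4 p [0.5333 0.1758 0.2106] F [ 0.4 -0.4 -0.9] op 0.748 ff 0.0
closed t 3.9 p [0.5334 0.1758 0.2106] F [-0.  0.  5.] op 0.272 ff 68.7
lifted t 4.4 p [0.5329 0.1757 0.231 ] F [-0.4  0.8 -1.8] op 0.269 ff 68.6
drawn t 5.5 p [0.4634 0.1757 0.2311] F [ 0.1  0.9 -2. ] op 0.267 ff 68.5
up t 6.2 p [0.4628 0.1756 0.2894] F [ 0.5 -0.9 -1. ] op 0.274 ff 68.5
over well_b t 7.9 p [ 0.5329 -0.044   0.29  ] F [-0.2  0.3 -1.3] op 0.27 ff 68.5
```

View pics/z2.png

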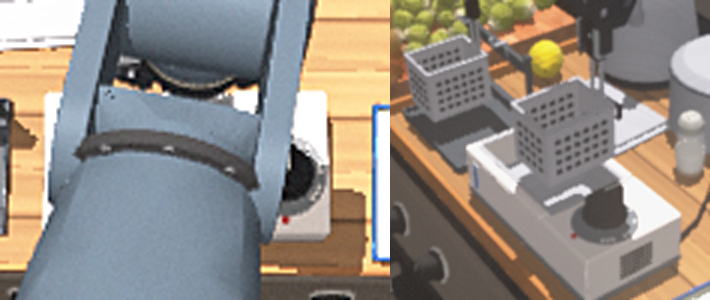

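The basket is held and freed (wrist -1.8 N). The arm hides the top view. In the scene view the rim corners are at about (202,196), (232,180), (252,193), (221,211). I'll measure rim against TCP there.

Run:
```python
from h import *
import pickle
S,T=pickle.load(open("im1.pkl","rb"));g=cv2.cvtColor(S["pixels"],cv2.COLOR_RGB2GRAY)
c=[((x-390)/2+140,y/2+140) for x,y in[(515,113),(575,80),(617,108),(553,144)]]
for w in(1.5,2.5):
    q,e=quad(g,c,w);W=np.array([plane(S,p,.219) for p in q]);print(e,np.round(np.c_[q,W[:,:2]],4).tolist(),[round(float(np.linalg.norm(W[i]-W[i-1])),4) for i in(1,2,3,0)],W.mean(0))
a=cv2.resize(S["pixels"][165:255,190:290,::-1],None,fx=6,fy=6,interpolation=cv2.INTER_CUBIC);cv2.imwrite("pics/z3.png",a)
```

```text
[0.57, 0.22, 0.27, 0.04] [[203.1524, 198.4657, 0.4317, -0.04], [231.7052, 178.5383, 0.5293, -0.0065], [255.9989, 194.3735, 0.5355, -0.095], [219.9997, 212.3739, 0.4335, -0.1064]] [0.1032, 0.0887, 0.1027, 0.0664] [ 0.48248834 -0.06197602  0.219     ]
[1.12, 0.25, 0.34, 0.14] [[202.9188, 199.1364, 0.4299, -0.042], [230.3575, 177.8828, 0.5283, -0.0021], [259.0847, 194.0972, 0.5418, -0.0982], [219.0645, 212.5188, 0.4316, -0.1057]] [0.1062, 0.0969, 0.1105, 0.0637] [ 0.4829049  -0.06199256  0.219     ]
```

View pics/z3.png

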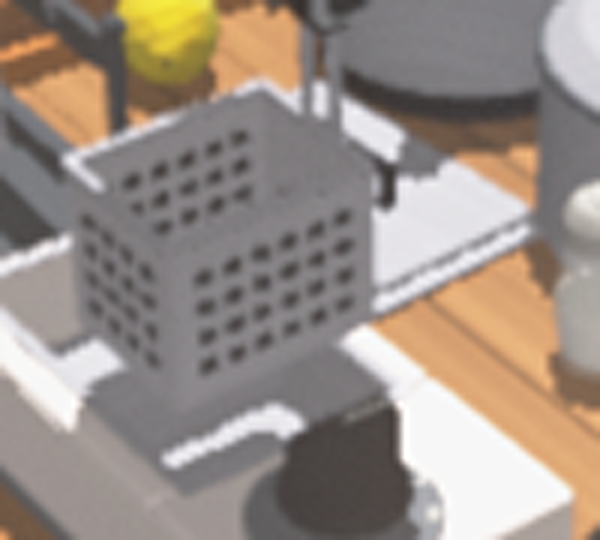

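Run:
```python
from h import *
import pickle
S,T=pickle.load(open("im1.pkl","rb"));g=cv2.cvtColor(S["pixels"],cv2.COLOR_RGB2GRAY)
P=lambda x,y:(x/6+190,y/6+165)
c=[P(65,158),P(262,82),P(370,168),P(170,250)]
print([plane(S,p,.219).round(4).tolist() for p in c])
q,e=quad(g,c,1.);print(e,[plane(S,p,.219).round(4)[:2].tolist() for p in q])
# expected: rim corners for TCP .5329,-.044 (grip at +48)
cx,cy=.5329-.048,-.044
for dx,dy in((-.046,.036),(.046,.036),(.046,-.036),(-.046,-.036)):
    print("exp rim px",((proj(S,[cx+dx,cy+dy,.219])-[190,165])*6).round(0),"bottom",((proj(S,[cx+dx,cy+dy,.144])-[190,165])*6).round(0))
```

```text
[[0.4422, -0.0119, 0.219], [0.5327, -0.0097, 0.219], [0.531, -0.0848, 0.219], [0.4419, -0.0865, 0.219]]
[0.19, 0.15, 0.13, 0.24] [[0.4401, -0.0147], [0.5307, -0.0077], [0.5335, -0.0856], [0.4451, -0.0888]]
exp rim px [ 52. 156.] bottom [ 65. 318.]
exp rim px [256.  82.] bottom [261. 239.]
exp rim px [362. 162.] bottom [363. 324.]
exp rim px [153. 244.] bottom [163. 410.]
```

Scene rim corners read off the crop: (200.8,191.3), (233.7,178.7), (251.7,193), (218.3,206.7). They place the basket within about 5 mm of where it belongs, so I'll do a guarded, force-checked insertion with a small offset search.

```bash
cat > ins.py <<'E'
from h import *
from cell import r
def F():
    r.sleep(.08);return np.mean([r.get_obs()["contact_force"] for _ in range(3)],0)
def insert(x,y,yaw):
    q=down(yaw);r.move_linear([x,y,.265],rot=q,vel=.1);r.sleep(.3);f0=F();print("f0",f0.round(1))
    offs=sorted([(i*.0025,j*.0025) for i in range(-2,3) for j in range(-2,3)],key=lambda o:np.hypot(*o))
    for dx,dy in offs:
        r.move_linear([x+dx,y+dy,.2575],vel=.08);ok=True
        for z in np.arange(.256,.2445,-.0015):
            r.move_linear([x+dx,y+dy,z],vel=.03);f=F()-f0
            if f[2]>5: ok=False;break
        print((dx,dy),"z",round(z,4),"f",f.round(1))
        if ok: break
        r.move_linear([x+dx,y+dy,.2585],vel=.08)
    else: raise SystemExit("no fit")
    c=[x+dx,y+dy]
    for a in(1,0):   # centre by touching both walls
        lim=[]
        for s in(1,-1):
            for k in range(1,9):
                p=list(c);p[a]+=s*k*.001;r.move_linear(p+[.245],vel=.03)
                f=(F()-f0)[a]
                if abs(f)>4:break
            lim.append(p[a]);r.move_linear(c+[.245],vel=.05)
        print("axis",a,np.round(lim,4));c[a]=sum(lim)/2
    r.move_linear(c+[.245],vel=.03);st(r,"centred")
    for z in np.r_[np.arange(.240,.213,-.005),np.arange(.213,.2045,-.001)]:
        r.move_linear(c+[z],vel=.04);f=F()-f0
        if f[2]>8:break
    print("bottom z",round(z,4),f.round(1));st(r);return c
E
python3 - <<'E'
from ins import *
insert(.4905+.048,-.0425,.016)
E
```

```text
f0 [-0.3  0.8 -1.7]
(0.0, 0.0) z 0.2455 f [ 0.9 -0.1 -1. ]
axis 1 [-0.0405 -0.0495]
axis 0 [0.5415 0.5315]
centred t 19.4 p [ 0.5362 -0.045   0.2449] F [-0.  -0.4 -1.9] op 0.271 ff 69.2
bottom z 0.211 [ 3.2  0.8 12.6]
 t 22.5 p [ 0.5374 -0.045   0.2122] F [ 2.9  1.6 10.9] op 0.269 ff 70.9
```

It's seated (bottoms out at TCP z 0.212, expected about 0.211). Release it and do the left basket for well_a the same way.

Run:
```python
from ins import *
from grab import grab
r.set_gripper(.75);p=r.get_obs()["tool_pos"];r.move_linear([p[0],p[1],.30],vel=.12);st(r,"released")
r.move_linear([.45,.15,.32],rot=down(),vel=.2)
o=grab(.533,.2597)
if .2<o["opening"]<.35:
    r.move_linear([.463,.15,.29],vel=.15);r.move_linear([.5355,.039,.29],rot=down(.016),vel=.15);st(r,"over")
    insert(.5355,.039,.016)
```

```text
released t 23.9 p [ 0.536  -0.045   0.2992] F [ 0.1 -0.5  0.5] op 0.748 ff 0.0
above t 25.9 p [0.533  0.2597 0.2995] F [ 0.5 -0.4  0.5] op 0.756 ff 0.0
at grip t 27.0 p [0.5333 0.2598 0.2107] F [ 0.5 -0.2  0.2] op 0.748 ff 0.0
closed t 27.4 p [0.5333 0.26   0.2106] F [-0.8  2.4  5.1] op 0.271 ff 68.6
lifted t 28.0 p [0.5331 0.2598 0.2314] F [-0.9  4.   1.4] op 0.27 ff 70.0
drawn t 29.0 p [0.4634 0.2597 0.231 ] F [-0.1  0.1 -1.7] op 0.271 ff 69.7
up t 29.8 p [0.4628 0.2596 0.2894] F [ 0.  -0.2 -1.9] op 0.273 ff 69.7
over t 31.7 p [0.5352 0.0396 0.29  ] F [-0.5  0.2 -1.8] op 0.271 ff 69.7
f0 [-0.2  0.2 -1.3]
(0.0, 0.0) z 0.2455 f [ 0.2  0.4 -0.2]
axis 1 [0.044 0.035]
axis 0 [0.5395 0.5305]
centred t 42.6 p [0.5348 0.0395 0.2449] F [ 0.5 -0.4 -2. ] op 0.272 ff 69.9
bottom z 0.211 [ 3.5  0.4 10.7]
 t 45.8 p [0.5359 0.0396 0.2121] F [3.3 0.6 9.4] op 0.27 ff 71.6
```

Both baskets are in. Now a fresh look at the sprouts with the arm out of the way.

```bash
cat >> h.py <<'E'
def blobs(im,roi):
    x,y,w,h=roi;hs=cv2.cvtColor(im["pixels"][y:y+h,x:x+w],cv2.COLOR_RGB2HSV)
    m=cv2.morphologyEx(cv2.inRange(hs,(20,70,50),(45,255,255)),cv2.MORPH_CLOSE,np.ones((3,3)))
    _,_,s,c=cv2.connectedComponentsWithStats(m);return [c[i]+[x,y] for i in range(1,len(s)) if s[i,4]>80]
def sprouts(S,T):
    out=[]
    for a in blobs(T,(312,195,80,75)):
        for b in blobs(S,(240,275,115,90)):
            X,d=two(T,a,S,b)
            if d<.008 and .045<X[2]<.08: out.append(X)
    return out
E
python3 - <<'E'
from h import *
from cell import r
r.set_gripper(.75);p=r.get_obs()["tool_pos"];r.move_linear([p[0],p[1],.30],vel=.12)
r.move_to([.30,.30,.35],down(.5));st(r,"aside");S,T=shot(r,"im2")
for s in sprouts(S,T):print("sprout",s.round(4))
z=lambda a,k:cv2.resize(a[:,:,::-1],None,fx=k,fy=k,interpolation=cv2.INTER_CUBIC)
cv2.imwrite("pics/z4.png",np.hstack([z(T["pixels"][185:265,200:390],2),z(S["pixels"][180:365,160:360],2)[:160*2][:160*1]*0+0 if 0 else z(S["pixels"][185:265,160:350],2)]))
E
```

```text
aside t 48.5 p [0.3006 0.2997 0.3497] F [0.4 0.7 0.1] op 0.754 ff 0.0
sprout [ 0.5201 -0.3494  0.0608]
sprout [ 0.4389 -0.2651  0.0599]
sprout [ 0.4248 -0.3437  0.0635]
```

View pics/z4.png

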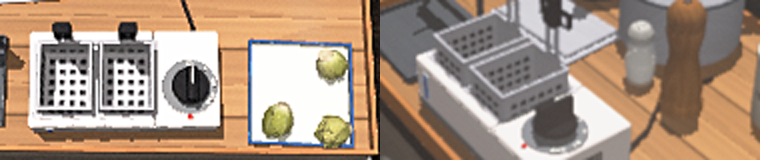

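Baskets are seated. One sprout was knocked to (0.425, -0.344), and all three are located. Pick them.

```bash
cat > pick.py <<'E'
from h import *
from cell import r
def ori(p,yaw):
    for k in(0,np.pi,-np.pi):
        j=r.inverse_kinematics(p,down(yaw+k))
        if j is not None: return down(yaw+k)
    raise SystemExit("no ik")
def pick(x,y,yaw,z=.0665,op=.82):
    r.set_gripper(op);q=ori([x,y,.15],yaw);r.move_to([x,y,.27],q);r.move_linear([x,y,.15],vel=.2)
    r.move_linear([x,y,z],vel=.08);st(r,"at sprout");r.set_gripper(0,squeeze=40);st(r,"closed")
    r.move_linear([x,y,.27],vel=.15);o=st(r,"lifted");return o["opening"]>.35
def drop(x,y,yaw=.016,z=.178):
    q=ori([x,y,.27],yaw);r.move_linear([x,y,.27],rot=q,vel=.2)
    o=st(r,"over basket")
    if o["opening"]<.35: print("LOST");return False
    r.move_linear([x,y,z],vel=.1);st(r,"low");r.set_gripper(.82);r.sleep(.3);r.move_linear([x,y,.28],vel=.15);return True
E
python3 - <<'E'
from pick import *
if pick(.4389,-.2651,np.pi/2): drop(.4845,-.045)
r.move_linear([.45,-.1,.30],vel=.2)
if pick(.4255,-.344,0): drop(.483,.0395)
r.move_to([.30,.30,.35],down(.5));S,T=shot(r,"im3");st(r)
for s in sprouts(S,T):print("sprout",s.round(4))
z=lambda a,k:cv2.resize(a[:,:,::-1],None,fx=k,fy=k,interpolation=cv2.INTER_CUBIC)
cv2.imwrite("pics/z5.png",np.hstack([z(T["pixels"][185:265,200:390],2),z(S["pixels"][185:265,160:350],2)]))
E
```

```text
at sprout t 54.0 p [ 0.4391 -0.2653  0.0669] F [ 0.1  0.  -0.2] op 0.818 ff 0.0
closed t 54.3 p [ 0.4394 -0.2653  0.0676] F [-1.8  1.9  9.9] op 0.575 ff 39.6
lifted t 55.9 p [ 0.4386 -0.2649  0.2692] F [-0.2  0.7  0.8] op 0.572 ff 41.3Traceback (most recent call last):
  File "<stdin>", line 2, in <module>
  File "pick.py", line 13, in drop
    q=ori([x,y,.27],yaw);r.move_linear([x,y,.27],rot=q,vel=.2)
                         ~~~~~~~~~~~~~^^^^^^^^^^^^^^^^^^^^^^^^
host.PlanningError: the arm cannot follow that straight line within its joint ranges
```

```bash
sed -i 's/r.move_linear(\[x,y,.27\],rot=q,vel=.2)/r.move_to([x,y,.29],q)/' pick.py
python3 - <<'E'
from pick import *
drop(.4845,-.045)
if pick(.4255,-.344,0): drop(.483,.0395)
r.move_to([.30,.30,.35],down(.5));S,T=shot(r,"im3");st(r)
for s in sprouts(S,T):print("sprout",s.round(4))
z=lambda a,k:cv2.resize(a[:,:,::-1],None,fx=k,fy=k,interpolation=cv2.INTER_CUBIC)
cv2.imwrite("pics/z5.png",np.hstack([z(T["pixels"][185:265,200:390],2),z(S["pixels"][185:265,160:350],2)]))
E
```

```text
over basket t 59.4 p [ 0.4845 -0.0451  0.29  ] F [-0.4  0.6 -0.9] op 0.577 ff 41.3
low t 60.7 p [ 0.4848 -0.0451  0.1785] F [ 0.6  0.2 -0.3] op 0.575 ff 41.3
at sprout t 65.5 p [ 0.4257 -0.3442  0.067 ] F [-0.6 -1.4  0.3] op 0.82 ff 0.0
closed t 65.8 p [ 0.4257 -0.3442  0.0674] F [-2.3  0.9  7.4] op 0.583 ff 40.1
lifted t 67.3 p [ 0.4253 -0.3438  0.2692] F [-0.3 -0.5  0. ] op 0.585 ff 41.4
over basket t 68.8 p [0.4832 0.0388 0.2899] F [-0.4 -0.2 -0.8] op 0.584 ff 41.4
low t 70.0 p [0.4833 0.0395 0.1785] F [ 0.9 -0.1  0.5] op 0.586 ff 41.4
 t 72.8 p [0.3006 0.2995 0.3496] F [-0.   0.6 -0.1] op 0.821 ff 0.0
sprout [ 0.52   -0.3497  0.0611]
```

View pics/z5.png

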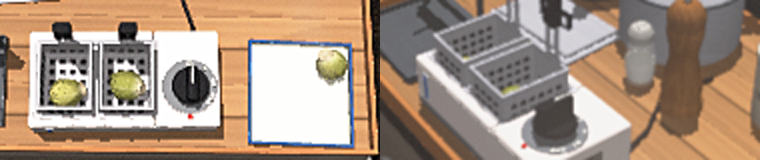

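Sprouts lie in both baskets; the left one sits toward the front, at about (233,230). The third goes toward the back of the left basket, staying clear of the door bar.

Run:
```python
from pick import *
r.move_to([.40,-.25,.28],ori([.40,-.25,.28],0))
r.set_gripper(.82);x,y=.52,-.3497
r.move_linear([x-.03,y,.2],vel=.2);r.move_linear([x,y,.12],vel=.2);r.move_linear([x,y,.0665],vel=.08)
r.set_gripper(0,squeeze=40);st(r,"closed")
r.move_linear([x,y,.12],vel=.15);r.move_linear([.42,-.3,.27],vel=.2);o=st(r,"lifted")
if o["opening"]>.35: drop(.496,.0395,z=.182)
r.move_to([.30,.30,.35],down(.5));S,T=shot(r,"im4");st(r)
for s in sprouts(S,T):print("sprout",s.round(4))
z=lambda a,k:cv2.resize(a[:,:,::-1],None,fx=k,fy=k,interpolation=cv2.INTER_CUBIC)
cv2.imwrite("pics/z6.png",np.hstack([z(T["pixels"][190:260,207:317],4),z(S["pixels"][195:265,200:290],4)]))
```

```text
closed t 77.8 p [ 0.5203 -0.35    0.0676] F [-1.1  1.   7.1] op 0.493 ff 38.3
lifted t 79.4 p [ 0.4201 -0.3     0.2689] F [ 1.1 -0.2  0.2] op 0.494 ff 38.8
over basket t 80.7 p [0.4961 0.0387 0.2898] F [ 0.5 -0.4 -1. ] op 0.489 ff 38.8
low t 81.9 p [0.4963 0.0395 0.1825] F [-0.4  0.  -0.1] op 0.491 ff 38.8
 t 84.7 p [0.3007 0.2995 0.3496] F [ 0.6 -0.7 -0.7] op 0.819 ff 0.0
```

View pics/z6.png

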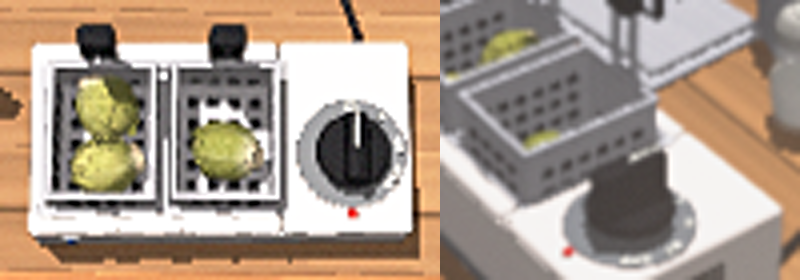

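Two sprouts are in the left basket and one in the right. Next I'll locate the dial and check the rear sprout's height.

Run:
```python
from h import *
import pickle
S,T=pickle.load(open("im4.pkl","rb"))
t=lambda x,y:(x/4+207,y/4+190);s=lambda x,y:((x-440)/4+200,y/4+195)
print("rear sprout",two(T,t(106,103),S,s(510,45)))
print("ring top/scene",plane(T,t(353,153),.109),plane(S,s(630,227),.109))
print("skirt top",plane(T,t(354,152),.127))
# dark region of dial
for n,im,roi in(("top",T,(282,213,26,30)),("scene",S,(232,225,34,34))):
    x,y,w,h=roi;m=(im["pixels"][y:y+h,x:x+w].max(2)<75).astype(np.uint8)
    N,_,stt,ce=cv2.connectedComponentsWithStats(m);i=stt[1:,4].argmax()+1
    print(n,stt[i],ce[i]+[x,y],plane(im,ce[i]+[x,y],.127),plane(im,ce[i]+[x,y],.147))
for z in(.154,):print("bar ends px",[(proj(T,[.488+d,-.131,z])).round(1) for d in(-.023,.023)])
p=lambda a:plane(T,t(*a),.154).round(4)
print("pointer ends",p((358,108)),p((358,148)))
a=cv2.resize(np.hstack([T["pixels"][210:248,275:315],S["pixels"][225:263,230:270]])[:,:,::-1],None,fx=10,fy=10,interpolation=cv2.INTER_CUBIC);cv2.imwrite("pics/z7.png",a)
```

```text
rear sprout (array([0.51035874, 0.03454929, 0.12425929]), np.float64(0.0005893435240999485))
ring top/scene [ 0.47925133 -0.13720776  0.109     ] [ 0.48100432 -0.13781073  0.109     ]
skirt top [ 0.47762307 -0.13615031  0.127     ]
top [  4   5  19  20 270] [294.97777778 227.94444444] [ 0.47776016 -0.13472009  0.127     ] [ 0.4751632  -0.13278909  0.147     ]
scene [  5   9  20  20 234] [246.10683761 243.32051282] [ 0.48301978 -0.12982525  0.127     ] [ 0.46914653 -0.14997014  0.147     ]
bar ends px [array([294.6, 231.4]), array([294.4, 214.4])]
pointer ends [ 0.5039 -0.1365  0.154 ] [ 0.4768 -0.1362  0.154 ]
```

View pics/z7.png

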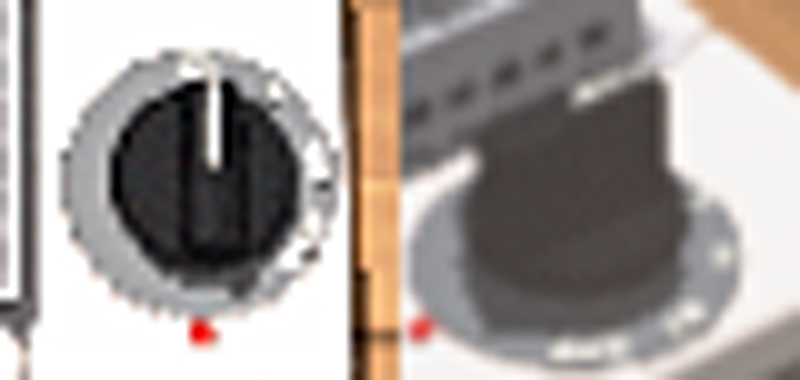

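The rear sprout's upper surface is at z 0.124, below the rim at 0.139, so it is inside. The dial axis is at about (0.478, -0.1365) with the pointer straight away from the robot, at 0. Now press and turn.

Run:
```python
from h import *
from cell import r
x,y,y0=.478,-.1365,.016+np.pi
r.set_gripper(.5);r.move_to([.40,y,.28],down(y0));r.move_linear([x,y,.22],vel=.15);r.move_linear([x,y,.148],vel=.06);st(r,"at dial")
print("q6",r.get_obs()["q"][5])
r.set_gripper(0,squeeze=60);st(r,"closed")
z=.148-.0085;r.move_linear([x,y,z],vel=.03);r.sleep(.2);st(r,"pressed")
for a in np.arange(.1,1.41,.1):
    r.move_to([x,y,z],down(y0-a));o=st(r,f"{a:.1f}")
    f=o["contact_force"]
    if np.linalg.norm(f[:2])>12: # yield toward the dial's axis
        x+=np.clip(f[0]*5e-5,-.001,.001);y+=np.clip(f[1]*5e-5,-.001,.001)
    if o["opening"]<.1 or np.linalg.norm(f)>70: print("stop");break
print(x,y)
```

```text
at dial t 89.4 p [ 0.4782 -0.1366  0.1483] F [-0.6 -0.2 -0.4] op 0.503 ff 0.0
q6 1.182975695060484
closed t 89.8 p [ 0.4779 -0.1343  0.148 ] F [ 1.8 19.1  3.5] op 0.148 ff 60.3
pressed t 90.4 p [ 0.478  -0.1344  0.1407] F [-3.4 20.  20.3] op 0.151 ff 62.9
0.1 t 90.7 p [ 0.478  -0.134   0.1407] F [-3.3 22.7 20.4] op 0.149 ff 63.1
0.2 t 90.9 p [ 0.478  -0.1334  0.1407] F [-3.1 19.7 19. ] op 0.15 ff 62.7
0.3 t 91.2 p [ 0.478  -0.1328  0.1407] F [-2.7 16.  18.3] op 0.15 ff 62.4
0.4 t 91.4 p [ 0.478  -0.1323  0.1407] F [-1.2 14.6 17. ] op 0.148 ff 62.2
0.5 t 91.7 p [ 0.4782 -0.1318  0.1408] F [-0.4 13.9 15.7] op 0.151 ff 62.0
0.6 t 91.9 p [ 0.4783 -0.1313  0.1408] F [ 0.3 11.  13.9] op 0.148 ff 61.8
0.7 t 92.2 p [ 0.4785 -0.131   0.1408] F [ 0.2 14.1 13.2] op 0.151 ff 61.9
0.8 t 92.4 p [ 0.4787 -0.1306  0.1408] F [ 2.7 12.2 11.7] op 0.149 ff 61.6
0.9 t 92.7 p [ 0.4789 -0.1302  0.1408] F [ 4.2 10.4 11.7] op 0.154 ff 61.4
1.0 t 92.9 p [ 0.4792 -0.1299  0.1408] F [ 5.6 12.4 10.9] op 0.15 ff 61.4
1.1 t 93.2 p [ 0.4795 -0.1296  0.1408] F [ 6.  11.2  9.3] op 0.152 ff 61.2
1.2 t 93.4 p [ 0.4799 -0.1292  0.1409] F [5.9 8.3 9.3] op 0.147 ff 61.1
1.3 t 93.7 p [ 0.4802 -0.1291  0.1409] F [ 8.9 10.5  8.1] op 0.152 ff 61.0
1.4 t 93.9 p [ 0.4807 -0.1288  0.1409] F [7.6 7.4 8.1] op 0.15 ff 60.9
0.4786330552960287 -0.12926834633017673
```

Run:
```python
from h import *
from cell import r
o=r.get_obs();m=R.from_quat(o["ee_rot"]).as_matrix();print("tool y",m[:,1],"angle",np.arctan2(-m[0,1],m[1,1]))
p=o["tool_pos"]
r.set_gripper(.35);r.sleep(.3);st(r,"open")
r.move_linear([p[0],p[1],.22],vel=.1);r.move_linear([.40,p[1],.28],vel=.15);r.move_to([.30,.30,.35],down(.5))
S,T=shot(r,"im5");st(r)
z=lambda a,k:cv2.resize(a[:,:,::-1],None,fx=k,fy=k,interpolation=cv2.INTER_CUBIC)
cv2.imwrite("pics/z8.png",np.hstack([z(T["pixels"][190:260,207:317],4),z(S["pixels"][195:265,200:290],4)]))
```

```text
tool y [-0.98278428 -0.18468656 -0.0050934 ] angle 1.7565516898520475
open t 94.5 p [ 0.4798 -0.1295  0.1405] F [2.8 1.4 5.5] op 0.353 ff 2.8
 t 99.7 p [0.3001 0.2999 0.3499] F [0.1 0.2 0.6] op 0.351 ff 0.0
```

View pics/z8.png

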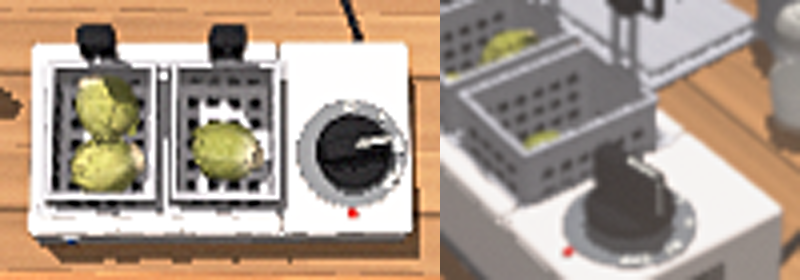

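The pointer now aims right, about 1.3–1.4 rad clockwise. I'll check whether the dial has sprung up by comparing with the zoom from before.

Run:
```python
from h import *
import pickle
S,T=pickle.load(open("im5.pkl","rb"))
a=cv2.resize(np.hstack([T["pixels"][210:248,275:315],S["pixels"][225:263,230:270]])[:,:,::-1],None,fx=10,fy=10,interpolation=cv2.INTER_CUBIC);cv2.imwrite("pics/z9.png",a)
```

```text
(no output)
```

View pics/z9.png

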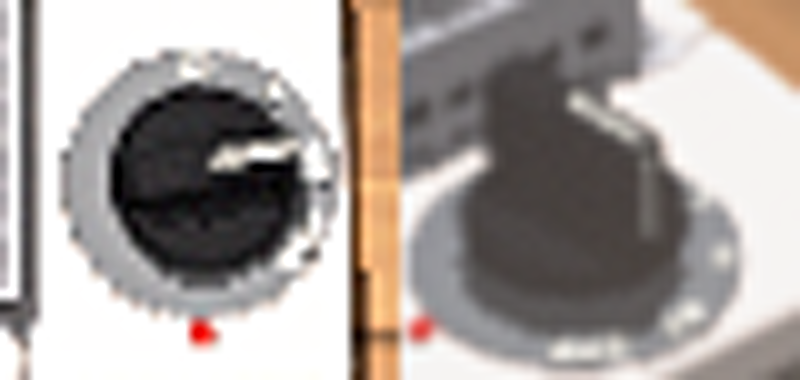

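The pointer's inner end sits where it did before in the scene view: about (577,100) against (580,98). Pressed 8 mm down it would be some 27 crop pixels lower, so the dial is up. It has turned about 1.40 rad and points at the two dots at (317,165). Handing in.

```bash
python3 -c "
from cell import r
print(r.hand_in())"
```

```text
the job is handed in; nothing more can be done
None
```

The job is handed in: both baskets are seated in the wells, all three sprouts on the tray are inside them (two left, one right), and the dial is up at the two-dot mark. The hand-in call returned no verdict.

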